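# Set the winder's air metering valve to its index marker

## Robot

A 6-joint arm with a two-finger parallel gripper is mounted at the origin on the work surface. World frame = base frame: x ahead of the robot, y to its left, z up, the work surface at z = 0. Lengths are in m, angles in rad, forces in N, time in s.
With the tool pointing down it reaches from about 0.25 to 0.725 m from the base axis. Payload 9.7 kg.
Tool frame: the origin (TCP) lies on the centre line of the jaws, within the pads' length; the fingertips stand 25 mm ahead of it and the grasp point (between the pads) lies 6 mm ahead of it; z points along the fingers, y is the direction in which the jaws open and shut (so a half turn about z gives the same grasp; the last joint's range is limited). The gripper opens to 85 mm and grips with 20 to 120 N. Pads are 22 mm wide; open, the fingers measure 114 mm over their backs; the gripper's body (76 mm by 85 mm) begins 54 mm behind the grasp point. The pads swing forward as they close: fully open they stand 13 mm farther back than shut.
Start: joints at [0, 0.087, 0.176, 1.66, 0, 1.571], TCP at [0.55, -0, 0.256] pointing down, gripper open.
Joint ranges: [-3.13, 3.13], [-0.85, 1.81], [-1.15, 1.24], [-2.2, 2.28], [-1.44, 1.52], [-3.14, 3.14]. Speed limits (rad/s): [2.22, 2.22, 2.57, 3.14, 3.14, 3.14].

## Interface

Orientations are given as a unit quaternion [x, y, z, w].
In Python, from cell import status, viewer, robot gives the robot as it stands.
- The arm moves only by the tool servo_tool, never from a script. Its argument "motion" is a list of rows, each an object with "hand": the closure, from 0 (fully open) to 1 (shut); "translation": the shift along the world's x, y, z in m, a list of three; "twist": the turn, a rotation vector about the world's x, y, z in rad, a list of three. A call has 1 to 10 rows; each row is the pose to reach, as a shift and turn from the pose commanded when the call began; what a row does not reach only later rows make up. A row lasts 1/12 s, in which the tool goes at most 41.7 mm and 7.16 degrees, less where a joint would pass 70% of its speed; a pose out of reach is approached as far as the arm can. A call with a gripper value outside its range is refused whole. The fingers move at their own pace and stop on an object; the grip force is fixed at half the most. Time passes only in rows, so rows that repeat a pose let the fingers close. It gives the time, the measured TCP pose, the force and the opening at its end, in the units of the state.
- status.read_state(): the state, without advancing time (a new reading comes with each control period).
- viewer.snapshot(name): name is "scene" or "side" or "wrist"; returns a dict with "color" (384x512x3 uint8, red, green, blue), "range_z" (384x512 float32, m along the optical axis (not along the pixel's ray), 0 where there is no reading), "vfov" (degrees; the focal length in pixels is half the picture's height over the tangent of half this angle, whatever the lens; pixels are square), "cx", "cy" (the principal point, pixels), "rvec" (rotation vector, rad) and "tvec" (3), from world to camera coordinates, as OpenCV has them; the wrist camera has in their place "hand_eye" (4x4, takes a point from camera to tool coordinates, whose origin is the TCP and whose axes are the flange's). Camera axes: x right, y down, z forward; pixel columns grow to the right and rows downward; lengths in m; the calibration is good to about 2 mm. A picture is of the moment at which its call begins: read the wrist's pose just before it.
- robot.hand_in(): hands the job in, once; it reports no verdict.
Trained networks look in a picture, given as the dict that the camera call returned (one of the last four; its "shot" number tells which), for a name from the list of things; names that differ only in an ending like _2 or _b are one class to them, and where a whole thing is asked for, a point or a joint stands for the part that bears it (a point fixed in the world has none). Each returns a list of dicts, best first, with "p" (0 to 1); they miss things now and then, are a little off and sometimes report something else, mostly with a low value. They report only what shows in the picture. A call takes as long as a camera call.
- viewer.boxes_of(thing, picture): "rect" ([left, top, right, bottom] in pixels, round what is visible of it).
- viewer.silhouettes(thing, picture): "mask" (384x512 bool, what is visible of it) and "rect" ([left, top, right, bottom] in pixels, round what is visible of it).
- viewer.spot_point(thing, picture): "at" ([row, column] in pixels: a listed point, or the origin of a listed thing).
The state is a dict: "time": time; "qpos": joint angles; "qvel": joint speeds; "effort": joint torques, N m; "tcp_pos": TCP position; "tool_rot": TCP orientation; "force": force on the tool from outside, world axes, zero at the start; "moment": the same for the moment, N m; "width": finger opening in m.
Only numpy, scipy, OpenCV 4.12 (cv2) and the standard library are available. Lean on these libraries where they do the work, as an engineer would, in place of code of your own. Each camera call takes 0.05 s, during which the arm holds its last target. There are 200 camera calls.

## Task

On the sloping air-control console, first turn the bar-handled metering valve clockwise until it is fully shut on its stop, then open it anticlockwise until its pointer nose lines up with the tab of the dark steel index marker on the white dial below it, and let go. Leave the index marker, the small round bleed knob and the things lying on the bench as they are.

Things in the scene. Friction and masses are not known exactly. Their poses are not given: they have to be found in the camera images.
- console: blue console fixed on the bench, 166 mm deep, 300 wide; origin at the centre of its underside, z up, x away from its low front. Its grey panel (200 mm along the slope) slopes down towards -x: face centre 100 mm above the origin, outward normal 35 degrees from vertical towards -x. A gauge 54 mm across, 18 high, stands at the panel's upper +y corner.
- valve (a joint): opening of the valve handle, rad: 0 = fully shut on a hard stop (nose points to the console's -y side, right seen from the robot), grows anticlockwise seen facing the panel; pi/2 = nose straight up the slope, pi = to the +y side; open stop at 3.3. Stiff: stays where it is left.
- valve_grip (a point): centre of the grip bar, on the valve's axis, 50 mm out from the panel. Black bar 56 mm long (x), 12 thick (y), 24 deep (z), a thinner pointer nose on its +x end reaching 43 mm from the axis; on a steel stem up to 24 mm across. Site z = valve axis = panel's outward normal, x = along the bar to the nose; turns with it.
- valve_nose (a point): tip of the pointer nose, 43 mm from the valve's axis and 43 mm out from the panel; turns with the handle
- marker (a joint): angle of the index marker on the same axis and scale as valve, rad (where the valve is to be set, 1.9 to 2.8); stiff, not to be moved
- marker_tab (a point): top of the outer tab of the dark steel index marker, 50 mm from the valve's axis, 11 mm out from the panel's face; the tab is 10 x 7 mm. Site z = outward normal, x = from the valve's axis out through the tab.
- bleed (a joint): small round bleed knob on the panel, 30 mm across, 24 mm high, 148 mm from the valve's axis at the -y side; its angle, rad, 0 at the start; to be left alone
- spool: spool of copper wire standing on the bench, 72 mm across, 60 mm high; origin at the centre of its underside
- tape: roll of paper tape lying on the bench, 100 mm across, hole 76 mm, 24 mm high; origin at the centre of its underside
- tkey: dark steel T-handled key lying on the bench in front of the console, stem 100 mm along x, cross bar 70 mm at its -x end, 12 mm thick; origin under the middle of the stem

How it is judged:
On the way:
1. the valve is fully shut on its stop (within 0.05 rad) (value of joint valve below 0.05 rad), for 0.2 s.
At the end, for the whole second after the job is handed in: the valve has been shut and now stands open with its nose within 0.11 rad (about 6 degrees) of the index marker's tab, at rest and released (angle between the x axis of valve_grip and the x axis of marker_tab, either way round below 0.11 rad and value of joint valve above 1.6 rad and velocity of joint valve between -0.03 and 0.03 rad/s); the robot touches nothing.
It fails at once if the index marker is shifted by more than 5 mm (distance of marker_tab from where it was at the start of the episode above 0.005 m).
It fails at once if the bleed knob is turned by more than 0.2 rad (value of joint bleed above 0.2 rad or value of joint bleed below -0.2 rad).
It fails at once if the spool, tape or T-key is moved by more than 30 mm (distance of any of spool, tape, tkey from where it was at the start of the episode above 0.03 m).
It also fails if it takes over 54 s, if anything falls off the work surface, if the arm or the gripper's body presses on something with over 40 N, if the wrist force passes 120 N, or if a joint passes its speed limit or range.

## Working session

There is one attempt and no reset: what is moved stays moved. The work goes in short steps, Python scripts to look and compute and a tool call to move; the robot and the scene stay as the last step left them, time stands still between calls to the robot, and variables do not carry over. Pictures are saved under pics/ and viewed, about 8 in all and at most 12, crops included, and the job is handed in when it is done.

Besides the shell and the picture viewer there is one more tool, called after ">>>" by a JSON object that holds its "op" and its "data". servo_tool: Moves the arm, as the interface text tells. Its arguments: {"type":"object","properties":{"motion":{"type":"array"}},"required":["motion"]}

```bash
mkdir -p pics; ls; cat > h.py <<'E'
import numpy as np, cv2
from scipy.spatial.transform import Rotation as R
from cell import status, viewer, robot
def cam(s,st=None):
    K=np.array([[0,0,s['cx']],[0,0,s['cy']],[0,0,1.]]);f=s['color'].shape[0]/2/np.tan(np.radians(s['vfov'])/2);K[0,0]=K[1,1]=f
    T=np.eye(4)
    if 'hand_eye' in s:
        W=np.eye(4);W[:3,:3]=R.from_quat(st['tool_rot']).as_matrix();W[:3,3]=st['tcp_pos'];T=W@np.array(s['hand_eye'])
    else:
        E=np.eye(4);E[:3,:3]=R.from_rotvec(np.ravel(s['rvec'])).as_matrix();E[:3,3]=np.ravel(s['tvec']);T=np.linalg.inv(E)
    return K,T   # T cam->world
def ray(K,T,rc):
    d=T[:3,:3]@np.linalg.inv(K)@np.array([rc[1],rc[0],1.]);return T[:3,3],d
def pt(s,K,T,rc):
    r,c=int(round(rc[0])),int(round(rc[1]));z=s['range_z'][max(r-1,0):r+2,max(c-1,0):c+2];z=np.median(z[z>0]) if (z>0).any() else np.nan
    o,d=ray(K,T,rc);return o+d*z
def tri(rays):
    A=np.zeros((3,3));b=np.zeros(3)
    for o,d in rays:
        d=d/np.linalg.norm(d);P=np.eye(3)-np.outer(d,d);A+=P;b+=P@o
    x=np.linalg.solve(A,b);return x,[round(float(np.linalg.norm(np.cross(x-o,d/np.linalg.norm(d)))),4) for o,d in rays]
def proj(K,T,p):
    E=np.linalg.inv(T);q=K@(E[:3,:3]@np.asarray(p)+E[:3,3]);return q[:2]/q[2]
def save(s,n,crop=None,scale=1):
    im=cv2.cvtColor(s['color'],cv2.COLOR_RGB2BGR)
    if crop: im=im[crop[0]:crop[1],crop[2]:crop[3]]
    cv2.imwrite('pics/'+n,cv2.resize(im,None,fx=scale,fy=scale,interpolation=cv2.INTER_CUBIC))
E
python3 - <<'E'
from h import *
np.set_printoptions(precision=4,suppress=True)
rays={}
ims=[]
for n in ['scene','side','wrist']:
    st=status.read_state();s=viewer.snapshot(n);K,T=cam(s,st)
    ims.append(s['color'])
    print(n,K[0,0],T[:3,3],T[:3,2])
    for t in ['console','valve_grip','valve_nose','marker_tab','bleed','spool','tape','tkey']:
        for d in viewer.spot_point(t,s)[:1]:
            print(t,round(d['p'],2),np.round(d['at'],1),pt(s,K,T,d['at']))
            if d['p']>.3: rays.setdefault(t,[]).append(ray(K,T,d['at']))
for t in rays:
    if len(rays[t])>1: print(t,*tri(rays[t]))
print(st)
big=np.vstack([np.hstack(ims[:2])])
cv2.imwrite('pics/a.png',cv2.cvtColor(cv2.resize(np.vstack([np.hstack(ims[:2]),np.hstack([ims[2],ims[2]*0])]),(800,600)),cv2.COLOR_RGB2BGR))
E
```

```text
pics
scene 409.9534257599059 [1.1672 0.1073 0.6575] [-0.7631 -0.0708 -0.6423]
console 0.9 [241.4 272.8] [0.6423 0.1054 0.1027]
valve_grip 0.74 [188.4 287.7] [0.5529 0.126  0.1585]
valve_nose 0.66 [191.4 286.2] [0.5646 0.1233 0.1604]
marker_tab 0.58 [211.  303.4] [0.5868 0.1585 0.134 ]Traceback (most recent call last):
  File "<stdin>", line 10, in <module>
ValueError: it knows: console, marker_tab, spool, tape, tkey, valve_grip, valve_nose
```

```bash
cat > look.py <<'E'
from h import *
np.set_printoptions(precision=4,suppress=True)
rays={}
ims=[]
for n in ['scene','side','wrist']:
    st=status.read_state();s=viewer.snapshot(n);K,T=cam(s,st)
    ims.append(s['color'])
    print(n,K[0,0],T[:3,3],T[:3,2])
    for t in ['console','valve_grip','valve_nose','marker_tab','spool','tape','tkey']:
        for d in viewer.spot_point(t,s)[:1]:
            print(t,round(d['p'],2),np.round(d['at'],1),pt(s,K,T,d['at']))
            if d['p']>.3: rays.setdefault(t,[]).append(ray(K,T,d['at']))
for t in rays:
    if len(rays[t])>1: print(t,*tri(rays[t]))
print(st)
cv2.imwrite('pics/a.png',cv2.cvtColor(cv2.resize(np.vstack([np.hstack(ims[:2]),np.hstack([ims[2],ims[2]*0])]),(800,600)),cv2.COLOR_RGB2BGR))
E
python3 look.py
```

```text
scene 409.9534257599059 [1.1672 0.1073 0.6575] [-0.7631 -0.0708 -0.6423]
console 0.95 [240.1 269.4] [0.6414 0.0989 0.1045]
valve_grip 0.8 [189.3 288.5] [0.5537 0.1276 0.1571]
valve_nose 0.5 [192.5 283.5] [0.5681 0.1184 0.1601]
marker_tab 0.71 [262.7 383.3] [0.6017 0.3288 0.0255]
spool 0.76 [262.9 383.1] [0.602  0.3284 0.0252]
tape 0.63 [212.  167.4] [ 0.4798 -0.1471  0.0003]
tkey 0.78 [191.4 250.2] [0.3904 0.0396 0.0079]
side 445.2416079432165 [ 0.4696 -0.6329  0.9509] [ 0.0447  0.6258 -0.7787]
console 0.78 [195.6 274.4] [0.555  0.0259 0.0969]
valve_grip 0.72 [151.3 263.8] [0.5349 0.1182 0.1568]
valve_nose 0.68 [149.8 278.2] [0.576  0.1614 0.1144]
marker_tab 0.6 [144.3 280.5] [ 0.5567 -0.012   0.3126]
tape 0.91 [284.6 250.1] [ 0.4855 -0.1577 -0.0002]
tkey 0.81 [223.8 203.9] [0.3767 0.0138 0.009 ]
wrist 273.8010723516899 [0.5503 0.0834 0.3732] [-0.0001 -0.3272 -0.9449]
valve_grip 0.59 [ 36.8 228.8] [0.5293 0.1246 0.1548]
valve_nose 0.7 [ 44.2 286. ] [0.5696 0.1198 0.1564]
tape 0.62 [255.6 214.5] [ 0.4813 -0.1489 -0.0006]
tkey 0.84 [145.1 129.8] [0.3802 0.0255 0.0106]
console [0.5609 0.0943 0.0149] [0.0048, 0.0048]
valve_grip [0.5327 0.1283 0.143 ] [0.0023, 0.0038, 0.0048]
valve_nose [0.5695 0.1184 0.1607] [0.0005, 0.0009, 0.0007]
marker_tab [ 0.5936  0.3217 -0.0046] [0.0197, 0.0197]
tape [ 0.4815 -0.1512 -0.0033] [0.0052, 0.006, 0.0009]
tkey [ 0.3729  0.0292 -0.0081] [0.0089, 0.0036, 0.0066]
{'time': 1.05, 'qpos': array([-0.    ,  0.0869,  0.1759,  1.6598,  0.    ,  1.5708]), 'qvel': array([-0.0007,  0.0004,  0.0006,  0.0014, -0.0002,  0.0005]), 'effort': array([  0.0002, -52.0111,  46.4863,   0.0016,  -0.    ,   0.    ]), 'tcp_pos': array([ 0.55  , -0.    ,  0.2563]), 'tool_rot': array([0.7071, 0.7071, 0.    , 0.    ]), 'force': array([-0.2531,  0.0541, -0.4398]), 'moment': array([ 0.0287, -0.0396, -0.0009]), 'width': 0.08519080914076009}
```

View pics/a.png

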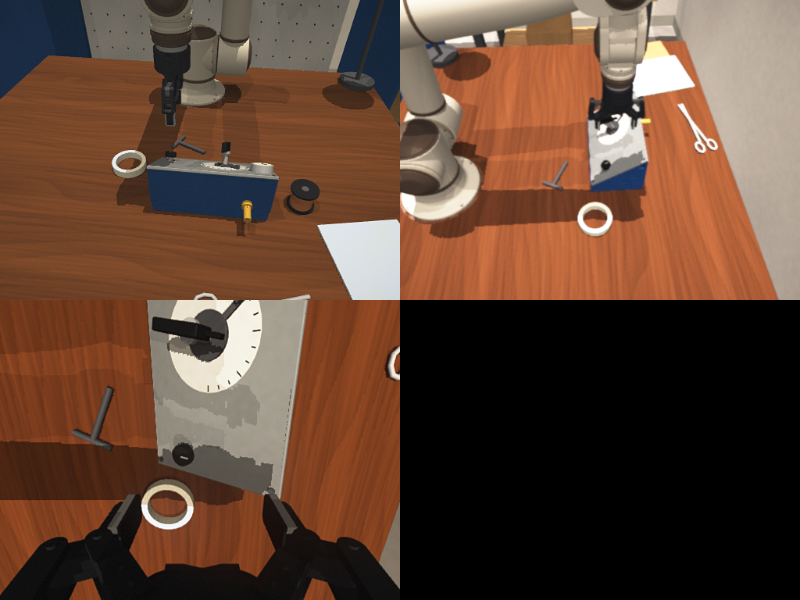

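The valve is near the middle of the panel. Its nose points roughly up the slope (wrist picture, about (205,335) in the mosaic), and the marker arm points up and to the right of it. Next I'll fit the panel plane and the console yaw.

```bash
cat > panel.py <<'E'
from h import *
np.set_printoptions(precision=4,suppress=True)
def cloud(s,K,T):
    z=s['range_z'];v,u=np.indices(z.shape);q=np.stack([(u-K[0,2])/K[0,0]*z,(v-K[1,2])/K[1,1]*z,z],-1)
    return q@T[:3,:3].T+T[:3,3]
if __name__=='__main__':
    st=status.read_state();s=viewer.snapshot('wrist');K,T=cam(s,st);P=cloud(s,K,T)
    m=viewer.silhouettes('console',s);print([(d['p'],d['rect']) for d in m[:2]])
    M=m[0]['mask']&(s['range_z']>0)
    X=P[M]
    rng=np.random.default_rng(0);best=0
    for _ in range(500):
        a=X[rng.choice(len(X),3)];n=np.cross(a[1]-a[0],a[2]-a[0]);L=np.linalg.norm(n)
        if L<1e-6: continue
        n/=L;i=abs((X-a[0])@n)<.002
        if i.sum()>best: best=i.sum();I=i
    c=X[I].mean(0);n=np.linalg.svd(X[I]-c,full_matrices=0)[2][2];n*=np.sign(n[2])
    print('n',n,'tilt',np.degrees(np.arccos(n[2])),'yaw',np.degrees(np.arctan2(-n[1],-n[0])),'c',c,best,len(X))
    # extents
    yaw=np.arctan2(-n[1],-n[0]);ey=np.array([-np.sin(yaw),np.cos(yaw),0]);ex=np.cross(ey,n)
    full=P.reshape(-1,3);J=abs((full-c)@n)<.003;Y=full[J]
    print('ex',ex,'ey',ey);a=(Y-c)@ex;b=(Y-c)@ey
    for nm,q in (('a',a),('b',b)):print(nm,np.percentile(q,[.5,2,98,99.5]))
    np.savez('panel.npz',n=n,c=c,ex=ex,ey=ey)
    # things above plane
    h=(P-c)@n; sel=(h>.03)&(h<.075)&(abs((P-c)@ey)<.2)&(abs((P-c)@ex)<.1)
    sel[250:]=0
    Q=P[sel];print(len(Q),Q.mean(0),h[sel].max())
    save(s,'w.png')
E
python3 panel.py
```

```text
[(0.9, [185.2, 0.0, 395.2, 251.0])]
n [-0.5727 -0.003   0.8198] tilt 34.93899458401553 yaw 0.3030609650935702 c [0.576  0.0632 0.112 ] 36964 42364
ex [0.8198 0.0043 0.5727] ey [-0.0053  1.      0.    ]
a [-0.2007 -0.198   0.0763  0.0778]
b [-0.3277 -0.1353  0.1022  0.1126]
1871 [0.5347 0.125  0.1502] 0.06352573715194623
```

```bash
python3 -c "
from scipy.spatial.transform import Rotation as R
print((R.from_rotvec([0,-.6109,0])*R.from_rotvec([0,0,.3708])).as_rotvec())"
```

```text
[-0.11324442 -0.60379673  0.35914365]
```

>>> {"op": "servo_tool", "data": {"motion": [{"hand":0,"translation":[-0.03,0.03,0.01],"twist":[0,0,0.12]},{"hand":0,"translation":[-0.06,0.06,0.01],"twist":[0,0,0.24]},{"hand":0,"translation":[-0.09,0.09,0.01],"twist":[0,0,0.36]},{"hand":0,"translation":[-0.09,0.125,0.01],"twist":[0,0,0.48]},{"hand":0,"translation":[-0.09,0.125,0.01],"twist":[0,0,0.6]},{"hand":0,"translation":[-0.09,0.125,0.01],"twist":[0,0,0.72]},{"hand":0,"translation":[-0.09,0.125,0.01],"twist":[0,0,0.84]},{"hand":0,"translation":[-0.09,0.125,0.01],"twist":[0,0,0.96]},{"hand":0,"translation":[-0.09,0.125,0.01],"twist":[0,0,1.08]},{"hand":0,"translation":[-0.09,0.125,0.01],"twist":[0,0,1.2]}]}}

```text
time: 2.38
tcp_pos: [0.46, 0.1251, 0.2664]
tool_rot: [0.181, 0.983, 0.0, 0.0]
force: [0.3, -0.2, -0.0]
width: 0.0855
```

>>> {"op": "servo_tool", "data": {"motion": [{"hand":0,"translation":[0,0,0],"twist":[-0.113,-0.604,0.359]},{"hand":0,"translation":[0,0,0],"twist":[-0.113,-0.604,0.359]},{"hand":0,"translation":[0,0,0],"twist":[-0.113,-0.604,0.359]},{"hand":0,"translation":[0,0,0],"twist":[-0.113,-0.604,0.359]},{"hand":0,"translation":[0,0,0],"twist":[-0.113,-0.604,0.359]},{"hand":0,"translation":[0,0,0],"twist":[-0.113,-0.604,0.359]},{"hand":0,"translation":[0,0,0],"twist":[-0.113,-0.604,0.359]}]}}

```text
time: 2.97
tcp_pos: [0.4582, 0.1247, 0.2654]
tool_rot: [-0.001, 0.953, 0.0, 0.303]
force: [-0.6, 0.5, -0.2]
width: 0.0855
```

```bash
cat > close.py <<'E'
from h import *
from panel import cloud
np.set_printoptions(precision=4,suppress=True)
import sys
st=status.read_state();s=viewer.snapshot('wrist');K,T=cam(s,st);P=cloud(s,K,T)
print(st['qpos'],st['tcp_pos'],R.from_quat(st['tool_rot']).as_matrix().round(3).tolist())
z=np.load('panel.npz');n,c,ex,ey=[z[k] for k in('n','c','ex','ey')]
for t in ['valve_grip','valve_nose','marker_tab']:
    for d in viewer.spot_point(t,s)[:2]:
        hh={'valve_grip':.05,'valve_nose':.043,'marker_tab':.011}[t]
        o,dd=ray(K,T,d['at']);q=o+dd*((c-o)@n+hh)/(dd@n)
        print(t,round(d['p'],2),np.round(d['at'],1),'plane',q,'ab',(q-c)@ex,(q-c)@ey,'depth',pt(s,K,T,d['at']))
for d in viewer.silhouettes('valve_grip',s)[:1]:
    M=d['mask'];print(d['p'],d['rect'])
    h=(P-c)@n;sel=M&(h>.056)&(h<.07);X=P[sel]
    a,b=(X-c)@ex,(X-c)@ey;(ctr,sz,_)=cv2.minAreaRect(np.stack([a,b],1).astype(np.float32));print('top face',len(a),'h',np.median(h[sel]),'rect',ctr,sz)
    pa=np.stack([a,b],1);u=np.linalg.svd(pa-pa.mean(0),full_matrices=0)[2][0];print('mean',pa.mean(0),'ang deg (from +ey=180.. up=90)',np.degrees(np.arctan2(u[0],-u[1])))
# white dial
col=s['color'].astype(int);h=(P-c)@n
W=(col.min(2)>170)&(abs(h)<.006)&(s['range_z']>0);Y=P[W];
pa=np.stack([(Y-c)@ex,(Y-c)@ey],1);k=(abs(pa[:,0])<.12)&(abs(pa[:,1]-.06)<.1);pa=pa[k];print('dial',len(pa),cv2.minEnclosingCircle(pa.astype(np.float32)),h[W][k].mean())
# rectified image 0.25 mm/px at h given, centred at a0,b0
def rect(hh,a0,b0,S=300,mm=.0004):
    i,j=np.indices((S,S));A=a0-(i-S/2)*mm;B=b0-(j-S/2)*mm
    q=c+A[...,None]*ex+B[...,None]*ey+hh*n
    E=np.linalg.inv(T);qc=q@E[:3,:3].T+E[:3,3];uv=qc@K.T;uv=uv[...,:2]/uv[...,2:]
    return cv2.remap(s['color'],uv[...,0].astype(np.float32),uv[...,1].astype(np.float32),cv2.INTER_LINEAR)
a0,b0=[float(x) for x in sys.argv[2:4]] if len(sys.argv)>3 else ctr
im=[rect(.011,a0,b0),rect(.062,a0,b0)]
for x in im: cv2.circle(x,(150,150),2,(255,0,0),-1)
cv2.imwrite('pics/r'+sys.argv[1]+'.png',cv2.cvtColor(np.vstack([cv2.resize(s['color'],(600,450))[:300],np.hstack(im)]),cv2.COLOR_RGB2BGR))
E
python3 close.py 1
```

```text
[ 0.3834 -0.6553 -0.5207  1.1252 -0.2162  0.3157] [0.4582 0.1247 0.2654] [[-0.817, -0.003, 0.577], [-0.002, 1.0, 0.001], [-0.577, -0.0, -0.817]]
valve_grip 0.64 [176.5 258.9] plane [0.5303 0.1243 0.1413] ab -0.020399064009150838 0.06139120958570085 depth [0.5212 0.1243 0.1488]
valve_grip 0.57 [113.8 409.4] plane [0.4812 0.2611 0.1075] ab -0.07948264684624654 0.19844529997104549 depth [0.5506 0.3211 0.0184]
valve_nose 0.76 [213.  256.3] plane [0.5688 0.1217 0.1596] ab 0.021617591395598594 0.05861043107174469 depth [0.6091 0.1215 0.1348]
marker_tab 0.57 [198.8 287.1] plane [0.5836 0.1574 0.1311] ab 0.017535323758763047 0.09415757353952532 depth [0.5838 0.1574 0.1309]
0.57 [251.2, 147.1, 277.1, 212.1]
top face 724 h 0.061347414153655425 rect (-0.02209109626710415, 0.06478572636842728) (0.01192408800125122, 0.05577446147799492)
mean [-0.0234  0.0649] ang deg (from +ey=180.. up=90) 77.17239660255119
dial 4947 ((-0.02146994136273861, 0.06449811160564423), 0.06169355288147926) 0.0005014746664756261
```

View pics/r1.png

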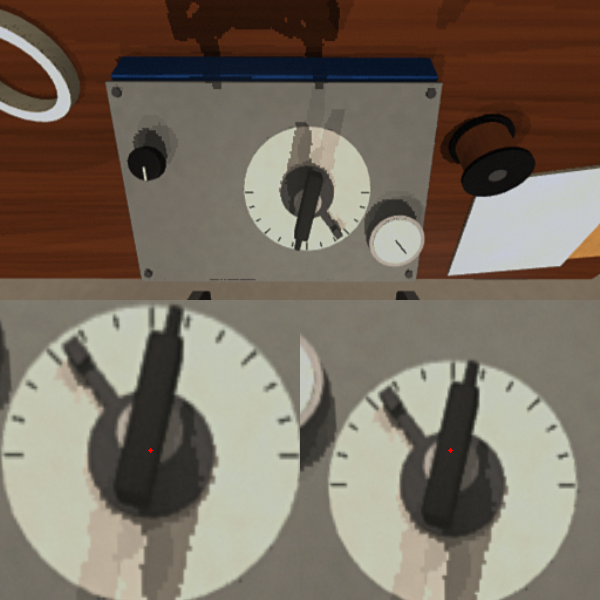

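The dial centre and the bar's top face agree on the axis, at a=-21.7 mm and b=64.7 mm on the panel. The bar stands at 77°, which is 1.35 rad. The marker tab is at (77,350) in the rectified view, which gives about 126.5° (2.21 rad). I'll grasp high on the bar so the fingers stay clear of the stem.

>>> {"op": "servo_tool", "data": {"motion": [{"hand":0,"translation":[-0.011,0.003,-0.008],"twist":[0.064,0,-0.092]},{"hand":0,"translation":[-0.011,0.003,-0.008],"twist":[0.128,0.001,-0.184]},{"hand":0,"translation":[0.007,0.003,-0.034],"twist":[0.128,0.001,-0.184]},{"hand":0,"translation":[0.025,0.003,-0.06],"twist":[0.128,0.001,-0.184]},{"hand":0,"translation":[0.04,0.003,-0.081],"twist":[0.128,0.001,-0.184]},{"hand":0,"translation":[0.052,0.003,-0.098],"twist":[0.128,0.001,-0.184]},{"hand":0,"translation":[0.0625,0.003,-0.1125],"twist":[0.128,0.001,-0.184]},{"hand":0,"translation":[0.0625,0.003,-0.1125],"twist":[0.128,0.001,-0.184]}]}}

```text
time: 3.88
tcp_pos: [0.5228, 0.1274, 0.1494]
tool_rot: [0.107, 0.949, 0.032, 0.295]
force: [-0.2, 0.8, -0.8]
width: 0.0855
```

>>> {"op": "servo_tool", "data": {"motion": [{"hand":1,"translation":[0,0,0],"twist":[0,0,0]},{"hand":1,"translation":[0,0,0],"twist":[0,0,0]},{"hand":1,"translation":[0,0,0],"twist":[0,0,0]},{"hand":1,"translation":[0,0,0],"twist":[0,0,0]},{"hand":1,"translation":[0,0,0],"twist":[0,0,0]},{"hand":1,"translation":[0,0,0],"twist":[0,0,0]},{"hand":1,"translation":[0,0,0],"twist":[0,0,0]},{"hand":1,"translation":[0,0,0],"twist":[0,0,0]}]}}

```text
time: 4.55
tcp_pos: [0.5225, 0.1282, 0.1548]
tool_rot: [0.107, 0.948, 0.034, 0.299]
force: [-5.1, -0.4, 5.3]
width: 0.0107
```

```bash
cat > chk.py <<'E'
from h import *
np.set_printoptions(precision=4,suppress=True)
st=status.read_state();z=np.load('panel.npz');n,c,ex,ey=[z[k] for k in('n','c','ex','ey')]
B=c-.0217*ex+.0647*ey
M=R.from_quat(st['tool_rot']).as_matrix();d=st['tcp_pos']-B
x=-M[:,0]
print('t',st['time'],'q',st['qpos'],'tcp',st['tcp_pos'],'out',d@n,'lat',d@ex,d@ey,'bar ang',np.arctan2(x@ex,-x@ey),'tilt err',M[:,2]+n,'F',st['force'],'Mn',st['moment']@n,st['moment'],'w',st['width'])
E
python3 chk.py
```

```text
t 4.55 q [ 0.3307 -0.5059 -0.6514  0.8401 -0.1873  0.4984] tcp [0.5225 0.1282 0.1548] out 0.06550953502920907 lat 0.002574391425065513 0.0005815491232393469 bar ang 1.3421442900296014 tilt err [ 0.0011 -0.003   0.0007] F [-5.1062 -0.374   5.2593] Mn 0.07740838961136522 [-0.1428  0.8754 -0.0021] w 0.010718031890679392
```

>>> {"op": "servo_tool", "data": {"motion": [{"hand":1,"translation":[0,0,0],"twist":[0.046,0,-0.066]},{"hand":1,"translation":[0,0,0],"twist":[0.092,0,-0.131]},{"hand":1,"translation":[0,0,0],"twist":[0.137,0.001,-0.197]},{"hand":1,"translation":[0,0,0],"twist":[0.183,0.001,-0.262]},{"hand":1,"translation":[0,0,0],"twist":[0.229,0.001,-0.328]},{"hand":1,"translation":[0,0,0],"twist":[0.275,0.001,-0.394]},{"hand":1,"translation":[0,0,0],"twist":[0.321,0.002,-0.459]},{"hand":1,"translation":[0,0,0],"twist":[0.367,0.002,-0.525]},{"hand":1,"translation":[0,0,0],"twist":[0.412,0.002,-0.59]},{"hand":1,"translation":[0,0,0],"twist":[0.458,0.002,-0.656]}]}}

```text
time: 5.38
tcp_pos: [0.5218, 0.1269, 0.1542]
tool_rot: [0.47, 0.831, 0.146, 0.261]
force: [-15.4, -8.5, 8.7]
width: 0.0109
```

```bash
python3 chk.py
```

```text
t 5.3833 q [ 0.3292 -0.5046 -0.6499  0.8446 -0.188   1.3021] tcp [0.5218 0.1269 0.1542] out 0.06540000889645091 lat 0.0016785956707816643 -0.0006767447296651401 bar ang 0.5380533582676572 tilt err [-0.0021 -0.0056 -0.0015] F [-15.3523  -8.4886   8.6576] Mn 0.036366630338488415 [-1.4008  1.8518 -0.9274] w 0.010869863132188582
```

>>> {"op": "servo_tool", "data": {"motion": [{"hand":1,"translation":[0,0,0],"twist":[0.046,0,-0.066]},{"hand":1,"translation":[0,0,0],"twist":[0.092,0,-0.131]},{"hand":1,"translation":[0,0,0],"twist":[0.137,0.001,-0.197]},{"hand":1,"translation":[0,0,0],"twist":[0.183,0.001,-0.262]},{"hand":1,"translation":[0,0,0],"twist":[0.229,0.001,-0.328]},{"hand":1,"translation":[0,0,0],"twist":[0.275,0.001,-0.394]},{"hand":1,"translation":[0,0,0],"twist":[0.309,0.002,-0.443]},{"hand":1,"translation":[0,0,0],"twist":[0.332,0.002,-0.476]},{"hand":1,"translation":[0,0,0],"twist":[0.355,0.002,-0.508]},{"hand":1,"translation":[0,0,0],"twist":[0.355,0.002,-0.508]}]}}

```text
time: 6.22
tcp_pos: [0.521, 0.1266, 0.1536]
tool_rot: [0.7, 0.65, 0.217, 0.203]
force: [-24.1, -10.6, 12.0]
width: 0.0109
```

```bash
python3 chk.py
```

```text
t 6.2167 q [ 0.328  -0.5045 -0.6496  0.8477 -0.1855  1.9172] tcp [0.521  0.1266 0.1536] out 0.06543869501154871 lat 0.0006714051469949855 -0.0009618701540477259 bar ang -0.07750475842140386 tilt err [-0.0049 -0.0047 -0.0034] F [-24.0682 -10.6098  11.9879] Mn 1.8000492201926566 [-2.827   2.7309  0.2309] w 0.010902632812020542
```

>>> {"op": "servo_tool", "data": {"motion": [{"hand":1,"translation":[0,0,0],"twist":[0.02,0,-0.029]},{"hand":1,"translation":[0,0,0],"twist":[0.04,0,-0.057]},{"hand":1,"translation":[0,0,0],"twist":[0.04,0,-0.057]},{"hand":1,"translation":[0,0,0],"twist":[0.04,0,-0.057]}]}}

```text
time: 6.55
tcp_pos: [0.5209, 0.1266, 0.1536]
tool_rot: [0.72, 0.626, 0.224, 0.196]
force: [-24.5, -10.7, 13.1]
width: 0.011
```

```bash
python3 chk.py; python3 close.py 2 -0.0217 0.0647
```

```text
t 6.55 q [ 0.328  -0.5048 -0.6497  0.8477 -0.1855  1.9828] tcp [0.5209 0.1266 0.1536] out 0.06548071669379357 lat 0.0006355729477910098 -0.0009721238955235306 bar ang -0.14321328198671038 tilt err [-0.0048 -0.0046 -0.0033] F [-24.458  -10.6804  13.0989] Mn 2.814707692337596 [-3.4773  2.7825  1.0146] w 0.01101056156445506
[ 0.328  -0.5048 -0.6497  0.8477 -0.1855  1.9828] [0.5209 0.1266 0.1536] [[0.115, 0.815, 0.568], [0.99, -0.138, -0.002], [0.077, 0.563, -0.823]]
valve_grip 0.71 [256.9 255. ] plane [0.5281 0.1272 0.1398] ab -0.023040093592016985 0.06426841116464488 depth [0.5223 0.1346 0.1504]
valve_nose 0.89 [307.1 266.6] plane [0.5333 0.0857 0.1347] ab -0.021913594821588576 0.022791917462098576 depth [0.524  0.1024 0.1511]
marker_tab 0.92 [176.6 313.5] plane [0.5847 0.1571 0.1319] ab 0.01892052733717126 0.09393666430990906 depth [0.5848 0.1571 0.1317]
0.91 [237.1, 203.6, 277.1, 313.4]
top face 2013 h 0.061350202352408185 rect (-0.021578719839453697, 0.0652511864900589) (0.056205835193395615, 0.01209030207246542)
mean [-0.0214  0.0694] ang deg (from +ey=180.. up=90) -2.4110266623406096
dial 8483 ((-0.02137106843292713, 0.0644277036190033), 0.06196102499961853) 0.0004610140015300075
```

View pics/r2.png

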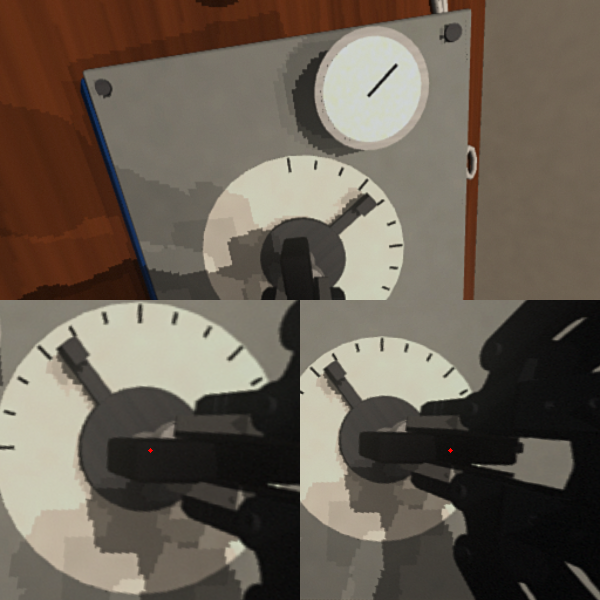

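The stop is reached. The moment rose to 2.8 N·m, and the bar reads 0° both by the nose and by its top face. The marker reads 125.7–126.9°, about 2.20 rad. Now I'll open the valve, with a slight relief along the normal.

>>> {"op": "servo_tool", "data": {"motion": [{"hand":1,"translation":[-0.001,0,0.002],"twist":[-0.06,0,0.086]},{"hand":1,"translation":[-0.001,0,0.002],"twist":[-0.126,-0.001,0.18]},{"hand":1,"translation":[-0.001,0,0.002],"twist":[-0.189,-0.001,0.271]},{"hand":1,"translation":[-0.001,0,0.002],"twist":[-0.252,-0.001,0.361]},{"hand":1,"translation":[-0.001,0,0.002],"twist":[-0.315,-0.002,0.451]},{"hand":1,"translation":[-0.001,0,0.002],"twist":[-0.378,-0.002,0.541]},{"hand":1,"translation":[-0.001,0,0.002],"twist":[-0.441,-0.002,0.631]},{"hand":1,"translation":[-0.001,0,0.002],"twist":[-0.504,-0.003,0.722]},{"hand":1,"translation":[-0.001,0,0.002],"twist":[-0.567,-0.003,0.812]},{"hand":1,"translation":[-0.001,0,0.002],"twist":[-0.63,-0.003,0.902]}]}}

```text
time: 7.63
tcp_pos: [0.5219, 0.1274, 0.1547]
tool_rot: [0.286, 0.91, 0.089, 0.286]
force: [19.7, -1.2, -13.9]
width: 0.0105
```

>>> {"op": "servo_tool", "data": {"motion": [{"hand":1,"translation":[0,0,0],"twist":[-0.063,0,0.09]},{"hand":1,"translation":[0,0,0],"twist":[-0.126,-0.001,0.18]},{"hand":1,"translation":[0,0,0],"twist":[-0.189,-0.001,0.271]},{"hand":1,"translation":[0,0,0],"twist":[-0.252,-0.001,0.361]},{"hand":1,"translation":[0,0,0],"twist":[-0.315,-0.002,0.451]},{"hand":1,"translation":[0,0,0],"twist":[-0.378,-0.002,0.541]},{"hand":1,"translation":[0,0,0],"twist":[-0.441,-0.002,0.631]},{"hand":1,"translation":[0,0,0],"twist":[-0.504,-0.003,0.722]},{"hand":1,"translation":[0,0,0],"twist":[-0.567,-0.003,0.812]},{"hand":1,"translation":[0,0,0],"twist":[-0.63,-0.003,0.902]}]}}

```text
time: 8.47
tcp_pos: [0.522, 0.1294, 0.1547]
tool_rot: [-0.233, 0.925, -0.072, 0.293]
force: [21.1, 11.4, -17.2]
width: 0.0107
```

```bash
python3 chk.py; python3 close.py 3 -0.0217 0.0647
```

```text
t 8.4667 q [ 0.3318 -0.508  -0.6533  0.8387 -0.1844 -0.2177] tcp [0.522  0.1294 0.1547] out 0.06573657274965389 lat 0.002136777620962111 0.0018256364169149648 bar ang 2.058815853402881 tilt err [0.0017 0.0009 0.0012] F [ 21.0577  11.4308 -17.2136] Mn -0.12144654724402604 [ 1.9644 -1.1491  1.22  ] w 0.010747247785085047
[ 0.3318 -0.508  -0.6533  0.8387 -0.1844 -0.2177] [0.522  0.1294 0.1547] [[-0.72, -0.389, 0.574], [-0.473, 0.881, 0.004], [-0.508, -0.269, -0.819]]
valve_grip 0.78 [253.9 256.4] plane [0.529  0.126  0.1404] ab -0.022028377571885444 0.06307805743136836 depth [0.5172 0.1227 0.1462]
valve_nose 0.79 [307.2 262.8] plane [0.5624 0.1497 0.1553] ab 0.013987005606420638 0.086618706960354 depth [0.5401 0.1415 0.1622]
marker_tab 0.52 [258.8 258.3] plane [0.5712 0.1403 0.1223] ab 0.002274952655448572 0.07716777490524536 depth [0.5194 0.125  0.1472]
0.8 [236.9, 203.4, 278.0, 312.7]
top face 2064 h 0.0613846852290624 rect (-0.022085044533014297, 0.06475891172885895) (0.056581832468509674, 0.012300959788262844)
mean [-0.0251  0.0629] ang deg (from +ey=180.. up=90) 117.68338560225727
dial 8133 ((-0.020918341353535652, 0.06434246897697449), 0.06254842132329941) 0.0005479295054888264
```

>>> {"op": "servo_tool", "data": {"motion": [{"hand":1,"translation":[0,0,0],"twist":[-0.03,0,0.043]},{"hand":1,"translation":[0,0,0],"twist":[-0.06,0,0.086]},{"hand":1,"translation":[0,0,0],"twist":[-0.06,0,0.086]},{"hand":0,"translation":[0,0,0],"twist":[-0.06,0,0.086]},{"hand":0,"translation":[0,0,0],"twist":[-0.06,0,0.086]},{"hand":0,"translation":[0,0,0],"twist":[-0.06,0,0.086]},{"hand":0,"translation":[0,0,0],"twist":[-0.06,0,0.086]},{"hand":0,"translation":[0,0,0],"twist":[-0.06,0,0.086]},{"hand":0,"translation":[0,0,0],"twist":[-0.06,0,0.086]}]}}

```text
time: 9.47
tcp_pos: [0.5215, 0.1279, 0.156]
tool_rot: [-0.278, 0.912, -0.087, 0.288]
force: [-0.0, 0.2, -0.5]
width: 0.0816
```

>>> {"op": "servo_tool", "data": {"motion": [{"hand":0,"translation":[-0.01,0,0.014],"twist":[0,0,0]},{"hand":0,"translation":[-0.025,0,0.035],"twist":[0,0,0]},{"hand":0,"translation":[-0.045,0,0.063],"twist":[0,0,0]},{"hand":0,"translation":[-0.06,0,0.084],"twist":[0,0,0]},{"hand":0,"translation":[-0.075,0,0.107],"twist":[0,0,0]},{"hand":0,"translation":[-0.075,0,0.107],"twist":[0,0,0]},{"hand":0,"translation":[-0.075,0,0.107],"twist":[0,0,0]}]}}

```text
time: 10.05
tcp_pos: [0.4466, 0.1283, 0.2649]
tool_rot: [-0.278, 0.912, -0.087, 0.29]
force: [0.0, 0.1, -0.6]
width: 0.0854
```

```bash
python3 chk.py; python3 close.py 4 -0.0217 0.0647
```

```text
t 10.05 q [ 0.4067 -0.6788 -0.5327  1.1405 -0.2283 -0.2531] tcp [0.4466 0.1283 0.2649] out 0.19924944228172595 lat 0.0034693229841979145 0.0011344398579753298 bar ang 2.1576413265694843 tilt err [ 0.0044 -0.0009  0.0031] F [ 0.0424  0.127  -0.6037] Mn 0.01151517507099447 [-0.0122  0.5371  0.0075] w 0.08542726463614313
[ 0.4067 -0.6788 -0.5327  1.1405 -0.2283 -0.2531] [0.4466 0.1283 0.2649] [[-0.677, -0.456, 0.577], [-0.557, 0.83, 0.002], [-0.48, -0.32, -0.817]]
valve_grip 0.64 [181.9 260.3] plane [0.5283 0.1265 0.1399] ab -0.022864887611446384 0.06358040917673602 depth [0.5195 0.1245 0.1476]
valve_nose 0.57 [220.5 263.4] plane [0.5621 0.1552 0.1551] ab 0.01362144583570854 0.09209450032299331 depth [0.5996 0.1669 0.1293]
marker_tab 0.19 [182.4 260.7] plane [0.5588 0.134  0.1137] ab -0.012864635664592464 0.07097107227850243 depth [0.5194 0.125  0.1479]
0.56 [247.9, 155.5, 270.1, 222.7]
top face 653 h 0.06131159060344669 rect (-0.021961653605103493, 0.06421569734811783) (0.05586731806397438, 0.011136158369481564)
mean [-0.0231  0.0637] ang deg (from +ey=180.. up=90) 123.83311961277508
dial 4415 ((-0.021371129900217056, 0.0646703690290451), 0.061844922602176666) 0.0005666887554622287
```

View pics/r4.png

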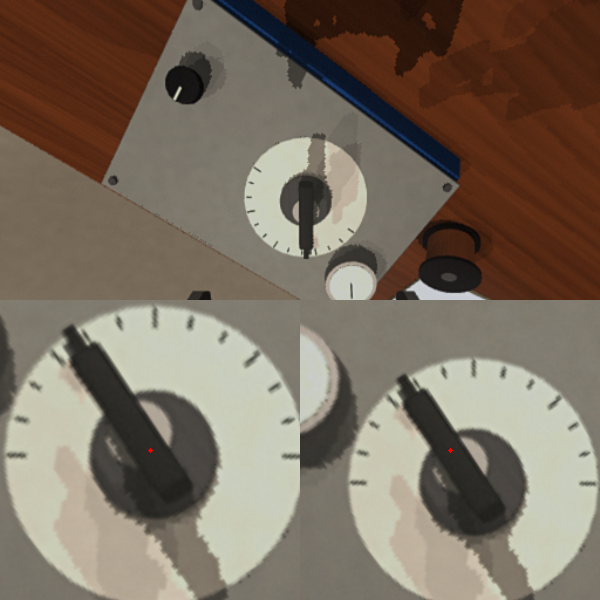

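The bar now covers the marker from this viewpoint. The bar reads 124–128° against 126° for the marker. I'll check once more from another azimuth.

>>> {"op": "servo_tool", "data": {"motion": [{"hand":0,"translation":[-0.01,0,0.01],"twist":[0.06,0,-0.086]},{"hand":0,"translation":[-0.01,0,0.01],"twist":[0.12,0,-0.172]},{"hand":0,"translation":[-0.01,0,0.01],"twist":[0.18,0,-0.258]},{"hand":0,"translation":[-0.01,0,0.01],"twist":[0.24,0,-0.344]},{"hand":0,"translation":[-0.01,0,0.01],"twist":[0.3,0,-0.43]},{"hand":0,"translation":[-0.01,0,0.01],"twist":[0.36,0,-0.516]},{"hand":0,"translation":[-0.01,0,0.01],"twist":[0.42,0,-0.602]},{"hand":0,"translation":[-0.01,0,0.01],"twist":[0.48,0,-0.688]},{"hand":0,"translation":[-0.01,0,0.01],"twist":[0.54,0,-0.774]},{"hand":0,"translation":[-0.01,0,0.01],"twist":[0.6,0,-0.86]}]}}

```text
time: 11.13
tcp_pos: [0.4366, 0.1278, 0.2717]
tool_rot: [0.219, 0.928, 0.067, 0.292]
force: [0.3, -0.4, -0.1]
width: 0.0854
```

>>> {"op": "servo_tool", "data": {"motion": [{"hand":0,"translation":[0,0,0],"twist":[0.06,0,-0.086]},{"hand":0,"translation":[0,0,0],"twist":[0.12,0,-0.172]},{"hand":0,"translation":[0,0,0],"twist":[0.18,0,-0.258]},{"hand":0,"translation":[0,0,0],"twist":[0.24,0,-0.344]},{"hand":0,"translation":[0,0,0],"twist":[0.3,0,-0.43]},{"hand":0,"translation":[0,0,0],"twist":[0.3,0,-0.43]},{"hand":0,"translation":[0,0,0],"twist":[0.3,0,-0.43]}]}}

```text
time: 11.72
tcp_pos: [0.4366, 0.1279, 0.272]
tool_rot: [0.449, 0.842, 0.139, 0.265]
force: [0.9, 0.3, -0.4]
width: 0.0853
```

```bash
python3 close.py 5 -0.0217 0.0647
```

```text
[ 0.4205 -0.6895 -0.5203  1.1746 -0.2386  1.33  ] [0.4366 0.1279 0.272 ] [[-0.457, 0.682, 0.572], [0.829, 0.559, -0.003], [-0.322, 0.473, -0.82]]
valve_grip 0.72 [179.9 303.7] plane [0.559  0.1562 0.1614] ab 0.01473541943816906 0.09309194287149584 depth [0.6    0.1488 0.1292]
valve_grip 0.7 [182.6 256.9] plane [0.5269 0.1261 0.1389] ab -0.02459699393471364 0.06315824977746391 depth [0.5184 0.1291 0.1476]
valve_nose 0.91 [176.2 301.4] plane [0.561  0.157  0.1543] ab 0.012313158154779773 0.09396897845130527 depth [0.5956 0.151  0.1263]
marker_tab 0.93 [169.8 303.7] plane [0.5848 0.1604 0.1319] ab 0.0190542144540905 0.09714838632833214 depth [0.5855 0.1602 0.1314]
0.59 [228.3, 168.7, 302.6, 193.0]
top face 653 h 0.06120282716270272 rect (-0.021943237632513046, 0.06497243791818619) (0.05559338629245758, 0.012511876411736012)
mean [-0.0226  0.0657] ang deg (from +ey=180.. up=90) 124.83065873407139
dial 4302 ((-0.021353911608457565, 0.06424637138843536), 0.062364447861909866) 0.000482852040432588
```

View pics/r5.png

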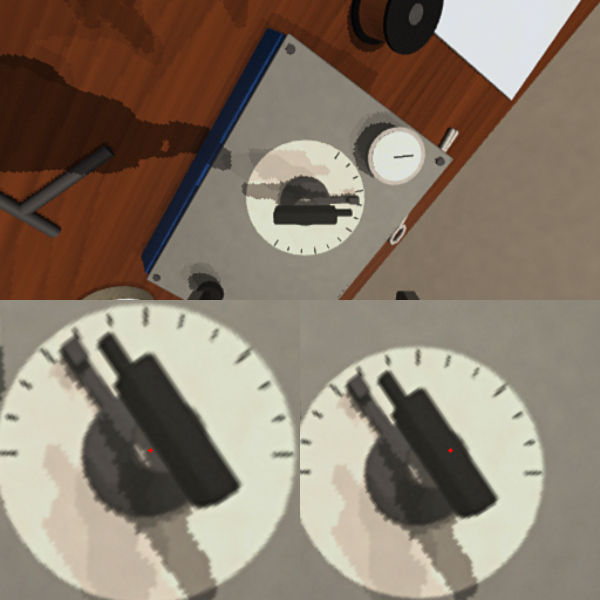

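```bash
python3 -c "
from cell import robot
print(robot.hand_in())"
```

```text
the job is handed in; nothing more can be done
None
```

I shut the valve onto its stop, opened it to line up with the index marker, released it, backed the arm well clear and handed the job in at about 12 s.

- **Shut:** I turned the tool about 0.14 rad past zero and held it there. The moment about the valve axis rose to 2.8 N·m. In the picture the bar read between −2.4° (top face) and about 0° (nose).
- **Opened and released:** the bar's top face reads 124–125°. The marker tab reads 126–127°, so they differ by about 2°, and the limit is about 6°. In the last wrist picture the bar and the marker arm are parallel.
- **Disagreement:** the network's nose point read up to 128° in one view, and single tab readings varied by 1–2°. All of these are still within tolerance.
- **Left alone:** the marker's readings stayed the same within that scatter. The tool stayed over the valve, so I saw no contact with the bleed knob, spool, tape or T-key, but I did not re-measure them. The wrist force stayed below about 30 N in the readings, and the force after release was about zero.

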